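# Open the sprung book rack and clamp the stray handbook into the row

### The arm

A 7-joint arm with a two-finger parallel gripper is mounted at the origin on the work surface. World frame = base frame: x ahead of the robot, y to its left, z up, the work surface at z = 0. Lengths are in m, angles in rad, forces in N, time in s.
With the tool pointing down it reaches from about 0.4 to 0.85 m from the base axis. Payload 4.5 kg.
Tool frame: the origin (TCP) lies between the finger pads; the fingertips stand 14 mm ahead of it and the grasp point (between the pads) lies 5 mm behind it; x points along the fingers, z is the direction in which the jaws open and shut, and the axes are right-handed (so a half turn about x gives the same grasp; the last joint's range is limited). The gripper opens to 88 mm and grips with 3 to 60 N. Pads are 18 mm wide; open, the fingers measure 123 mm over their backs; the gripper's body (75 mm by 187 mm) begins 45 mm behind the grasp point.
Start: joints at [-1.239, 0.689, -0.195, 1.565, 0.157, 0.902, -0.215], TCP at [0.183, 0.598, 0.253] pointing down, gripper open.
Joint ranges: [-3.01, 3.01], [-0.46, 2.08], [-1.47, 1.51], [0.13, 2.56], [-1, 4.14], [0.04, 2.09], [-2.66, 2.66]. Speed limits (rad/s): [2.57, 2.57, 3.14, 3.14, 3.14, 3.14, 3.14].

### API

Orientations are given as a unit quaternion [x, y, z, w].
In Python, from plant import r, cams gives the robot as it stands.
- The arm moves only by the tool apply_moves, never from a script. Its arguments are lists of equal length, an entry for each row: "travel": the shift along the world's x, y, z in cm, a list of three; "roll": the turn about the world's z in degrees; "gripper": the finger opening in cm, from 0 to 8.81. In form: {"travel": [[x, y, z], ...], "roll": [roll, ...], "gripper": [gripper, ...]}. A call has exactly 8 rows; each row is the pose to reach, as a shift and turn from the pose commanded when the call began; what a row does not reach only later rows make up. A row lasts 1/12 s, in which the tool goes at most 41.7 mm and 7.16 degrees, less where a joint would pass 70% of its speed; a pose out of reach is approached as far as the arm can. A call with a gripper value outside its range is refused whole. The fingers move at their own pace and stop on an object; "newtons" is the grip in N (left out, the last holds). Time passes only in rows, so rows that repeat a pose let the fingers close, or fill a call up. It gives the time, the measured TCP pose, the force and the opening at its end, in the units of the state.
- r.get_state(): the state, without advancing time (a new reading comes with each control period).
- cams.snapshot(name): name is "side" or "top"; returns a dict with "image" (480x640x3 uint8, red, green, blue), "fx", "fy", "cx", "cy" (pixels), "dist" ([k1, k2, p1, p2, k3] as OpenCV has them; the pictures are not rectified), "R" (3x3) and "t" (3): a world point X has camera coordinates R X + t. Camera axes: x right, y down, z forward; pixel columns grow to the right and rows downward; lengths in m; the calibration is good to about 2 mm. A picture is of the moment at which its call begins. There is no depth.
- r.finish_job(): hands the job in, once; it reports no verdict.
The state is a dict: "clock": time; "q": joint angles; "qd": joint speeds; "joint_torque": joint torques, N m; "tool_pos": TCP position; "eef_rot": TCP orientation; "contact_force": force on the tool from outside, world axes, zero at the start; "moment": the same for the moment, N m; "opening": opening from 0.0 (shut) to 1.0 (fully open).
Only numpy, scipy, OpenCV 4.12 (cv2) and the standard library are available. Lean on these libraries where they do the work, as an engineer would, in place of code of your own. Each camera call takes 0.05 s, during which the arm holds its last target. There are 200 camera calls.

### The job

Pull the sprung sliding end of the book rack all the way out until it catches and stays out by itself. Then stand the tall loose handbook upright in the gap that opens, in line with the other books, let go of it, and press the catch pad down so that the sliding end springs back and clamps the handbook in the row. Leave the small books standing in the rack and do not disturb the mug.

Things in the scene. Friction and masses are not known exactly. Their poses are not given: they have to be found in the camera images.
- rack: fixed grey desktop book rack; base plate 120 mm (own x, depth) by 315 mm (own y, along the row), 6 mm thick; origin on the desk, mid-depth. From +y: fixed end wall (inner face y = +115 mm, 101 mm tall), three small books down to y = +14 mm, sprung sliding end, then at the -y end a black box (y = -135 to -185 mm, 58 mm tall) carrying the catch pad
- slide (a joint): sliding end, m: 0 = fully in, grows as it is pulled along the rack's -y, hard stop 0.066. Spring 3.6 N at 0, 6.2 N at the stop; pulling takes up to about 10 N with drag and catch. Pulled past 0.062 it is caught and, let go, settles near 0.060; let go earlier it runs back. Pressing the pad frees it
- handle_bar (a point): middle of the pull handle: a round steel bar 12 mm thick along the rack's x, 80 mm above the desk, about 78 mm clear between its two arms, on the outer (-y) side of the plate. Between bar and plate are 49 mm of space open from above and free down to 30 mm above the desk: shut fingers dipped in there can hook the bar and pull it along the rack's -y
- pad_top (a point): centre of the top of the catch pad, a grey push pad 44 by 38 mm, 70 mm above the desk on the black box. It goes straight down 11 mm against a spring (1.5 N rising to about 4.3 N) and comes back up; pressed fully down it frees the slide, which then runs inwards
- catch (a joint): travel of the catch pad, m: 0 up, 0.011 fully down
- handbook_center (a point): centre (half-way up) of the tall loose handbook, grey covers, standing on the desk apart from the rack: 34 mm thick (own y), 110 mm deep (x), 160 mm tall (z), about 0.4 kg. In the rack its thickness goes along the row, either cover first. It is 60 mm taller than the small books: gripped 10 to 35 mm below its top, the fingers stay above all else in the rack
- handbook: the same handbook; the origin is at the centre of its underside
- book_a_center (a point): centre of a small book in the rack, at the fixed end: 36 mm thick, 95 mm deep, 100 mm tall, loose
- book_b_center (a point): centre of the middle small book: 28 mm thick, 90 mm deep, 92 mm tall, loose
- book_c_center (a point): centre of the small book next to the sliding end: 34 mm thick, 95 mm deep, 97 mm tall, loose
- mug: white ceramic mug, 76 mm across, 90 mm tall, standing on the desk at the other side of the rack from the handbook; a bystander. Origin at the centre of its underside
- clamp_face (a point): middle of the inner (+y) face of the sliding end's upright plate, 50 mm above the desk; axes as the rack's. The plate is 110 mm in x, 6 mm thick, its top 95 mm above the desk. At rack y = +12 mm when the slide is 0, about -48 mm when caught: the gap to the small books is then about 62 mm (rack y = +14 to -48 mm)
There are look-alikes about, which are no part of the job. Leave any turquoise look-alike of the part that bears book_a_center alone. Leave any pink look-alike of the handbook alone.

How it is judged:
On the way, in this order (a step that is already met when the one before it is completed fails the run):
1. the sliding end is pulled out, caught, and stays out by itself with the robot off it (value of joint slide above 0.055 m and contact force between slide and the fingers below 0.1 N), for 0.3 s.
2. the handbook stands upright in the gap while the sliding end is still out (value of joint slide above 0.055 m and z of handbook in the frame of rack below 0.012 m and y of handbook in the frame of rack between -0.034 and 0 m and x of handbook in the frame of rack between -0.03 and 0.03 m and angle between handbook's own z axis and vertical below 0.12 rad), for 0.2 s.
At the end, for the whole second after the job is handed in: the handbook stands on the rack's base in the row, upright within 0.08 rad, in line within 0.1 rad and within 30 mm of the row's middle line, at rest, and the freed sliding end presses on it (slide at 26 to 42 mm, more than 1.5 N); the small books still stand upright and the catch pad is up (value of joint slide between 0.026 and 0.042 m and contact force between slide and handbook above 1.5 N and z of handbook in the frame of rack between 0.002 and 0.01 m and x of handbook in the frame of rack between -0.03 and 0.03 m and angle between handbook's own z axis and vertical below 0.08 rad and angle between the y axis of handbook and the y axis of rack, either way round below 0.1 rad and angle between each of book_a_center, book_b_center, book_c_center's own z axis and vertical below 0.1 rad and value of joint catch below 0.004 m and linear speed of handbook below 0.02 m/s); the robot touches nothing.
It fails at once if the mug is pushed away or knocked over (distance of mug from where it was at the start of the episode above 0.03 m or angle between mug's own z axis and vertical above 0.4 rad).
It fails at once if a small book in the rack falls over or leaves its place (angle between any of book_a_center, book_b_center, book_c_center's own z axis and vertical above 0.5 rad or distance of any of book_a_center, book_b_center, book_c_center from where it was at the start of the episode above 0.04 m).
It also fails if it takes over 64 s, if anything falls off the work surface, if the arm or the gripper's body presses on something with over 40 N, if the wrist force passes 120 N, or if a joint passes its speed limit or range.

## Working session

There is one attempt and no reset: what is moved stays moved. The work goes in short steps, Python scripts to look and compute and a tool call to move; the robot and the scene stay as the last step left them, time stands still between calls to the robot, and variables do not carry over. Pictures are saved under pics/ and viewed, about 8 in all and at most 12, crops included, and the job is handed in when it is done.

Besides the shell and the picture viewer there is one more tool, called after ">>>" as name([rows], argument=value, ...), one row to a line, values as JSON. apply_moves: Moves the arm, as the interface text tells. Its arguments: {"type":"object","properties":{"travel":{"type":"array","items":{"type":"array","items":{"type":"number"}}},"roll":{"type":"array","items":{"type":"number"}},"gripper":{"type":"array","items":{"type":"number"}},"newtons":{"type":"number"}},"required":["travel","roll","gripper"]}

```bash
ls; mkdir -p pics; python3 - <<'E'
from plant import r,cams
import cv2,pickle
for n in("side","top"):
    s=cams.snapshot(n); pickle.dump(s,open(f"pics/{n}0.pkl","wb")); cv2.imwrite(f"pics/{n}0.png",s["image"][:,:,::-1])
    print(n,s["fx"],s["cx"],s["cy"],s["dist"],s["R"],s["t"])
print(r.get_state())
E
```

```text
pics
side 477.69517250039036 326.42239732355256 249.49932232706013 [-0.11493395  0.          0.          0.          0.        ] [[ 0.82703772 -0.56213228  0.00398921]
 [-0.28297561 -0.42243894 -0.86108661]
 [ 0.48572977  0.71102225 -0.50844266]] [-0.40689282  0.22926367  0.93042702]
top 443.9933729400111 321.28693875800644 241.1667294141621 [0.02177519 0.         0.         0.         0.        ] [[ 0.00605423 -0.99994332 -0.00875766]
 [-0.99833614 -0.00554182 -0.05739544]
 [ 0.05734366  0.00909058 -0.99831311]] [-1.09108942e-03  4.90040682e-01  1.09117989e+00]
{'clock': 0.1, 'q': array([-1.23920191,  0.68991259, -0.19453631,  1.5662449 ,  0.15733926,
        0.90248172, -0.21509314]), 'qd': array([ 8.88594154e-04, -1.09215608e-03, -1.95228919e-03, -3.30852815e-03,
        4.50565609e-04, -6.18359768e-05, -1.57171479e-04]), 'joint_torque': array([-2.85260983e-03, -5.28505218e+01, -1.27134886e+00, -1.53840280e+01,
       -5.25498705e-02,  1.86880141e-03,  2.54021410e-05]), 'tool_pos': array([0.18326326, 0.59695981, 0.25198154]), 'eef_rot': array([-0.4207126 ,  0.56905472,  0.41994335,  0.5681771 ]), 'contact_force': array([ 0.17039286, -1.2661338 ,  0.3798019 ]), 'moment': array([ 0.01353485, -0.0118755 , -0.03403836]), 'opening': 0.9969924992840429}
```

View pics/top0.png

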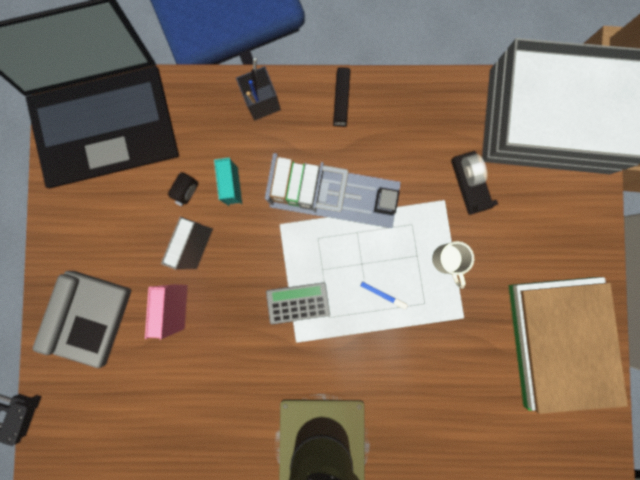

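View pics/side0.png

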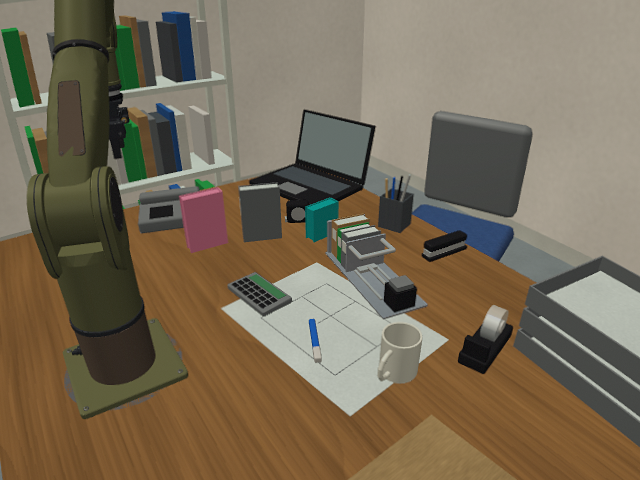

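Top view: the rack runs from (272,180) at the fixed wall to (388,202) at the pad. Candidates for the handbook are the grey one at (183,243), side view (260,212), and the pink look-alike at (165,312), side (204,220). The turquoise block at (227,180) is a small-book look-alike. The mug is at (453,258). By its colour I choose the grey one at (183,243), and check it in one close crop.

```bash
python3 - <<'E'
import cv2,numpy as np
a=cv2.imread("pics/top0.png");b=cv2.imread("pics/side0.png")
c=cv2.resize(a[140:280,155:415],None,fx=3,fy=3,interpolation=cv2.INTER_CUBIC)
d=cv2.resize(b[175:325,230:440],None,fx=3,fy=3,interpolation=cv2.INTER_CUBIC)
cv2.imwrite("pics/c1.png",c);cv2.imwrite("pics/c2.png",d)
E
```

```text
(no output)
```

View pics/c1.png

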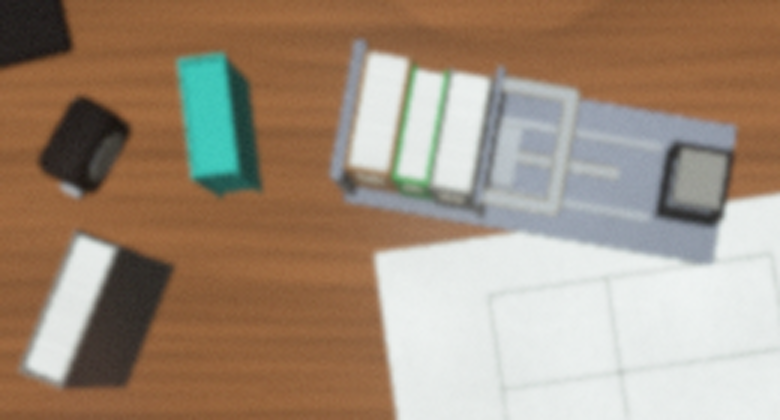

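View pics/c2.png

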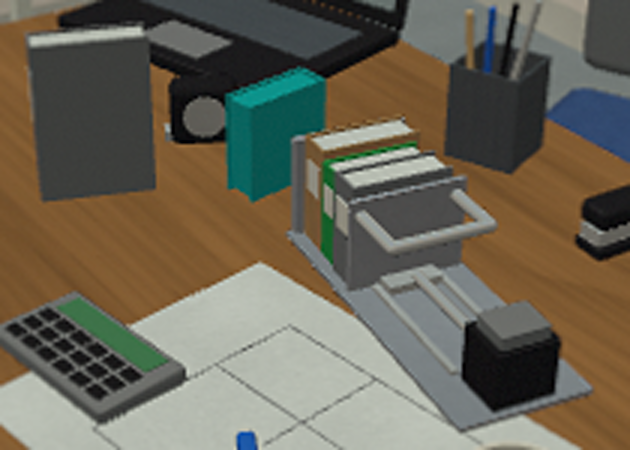

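The crops confirm the grey handbook, with its top at crop corners (77,232), (120,248), (65,386) and (22,370). The rack bar runs from (577,92) to (558,210) and the pad is at (700,180). Now I cast rays.

```bash
cat > h.py <<'E'
import cv2,numpy as np
def ray(s,uv,z):
    K=np.array([[s["fx"],0,s["cx"]],[0,s["fy"],s["cy"]],[0,0,1]])
    n=cv2.undistortPoints(np.array(uv,float).reshape(-1,1,2),K,np.array(s["dist"]))[:,0]
    R=np.array(s["R"]);c=-R.T@s["t"]
    d=np.c_[n,np.ones(len(n))]@R
    return c+d*((z-c[2])/d[:,2])[:,None]
def proj(s,X):
    K=np.array([[s["fx"],0,s["cx"]],[0,s["fy"],s["cy"]],[0,0,1]])
    return cv2.projectPoints(np.array(X,float).reshape(-1,3),cv2.Rodrigues(np.array(s["R"]))[0],np.array(s["t"]),K,np.array(s["dist"]))[0][:,0]
E
python3 - <<'E'
import pickle,numpy as np,cv2
from h import *
np.set_printoptions(precision=4,suppress=True)
s=pickle.load(open("pics/top0.pkl","rb"))
f=lambda p:(np.array(p)+.5)/3-.5+[155,140]
im=s["image"].astype(int)
def rect(x0,y0,x1,y1,m,z,name):
    mm=np.zeros(m.shape,np.uint8);mm[y0:y1,x0:x1]=m[y0:y1,x0:x1]
    c=max(cv2.findContours(mm,cv2.RETR_EXTERNAL,cv2.CHAIN_APPROX_NONE)[0],key=cv2.contourArea)
    P=ray(s,cv2.boxPoints(cv2.minAreaRect(c)),z);print(name,P[:,:2].tolist(),P.mean(0)); e=P[1:]-P[:-1];print(np.linalg.norm(e,axis=1),np.degrees(np.arctan2(e[:,1],e[:,0])))
br=im.min(2)>150
rect(155,210,200,275,br,.16,"hb")
g=(im.min(2)>105)&(im.max(2)-im.min(2)<40)
rect(376,188,400,213,g,.07,"pad")
print("hb corners",ray(s,f([[77,232],[120,248],[65,386],[22,370]]),.16))
b=ray(s,f([[577,92],[558,210]]),.08);print("bar",b,b.mean(0))
c=ray(s,f([[737,126],[714,263],[347,198]]),.006);print("base",c)
d=c[0]-c[1];print("rack x dir ang",np.degrees(np.arctan2(d[1],d[0])),np.linalg.norm(d)); d=c[2]-c[1];print("rack y ang-90",np.degrees(np.arctan2(d[1],d[0]))-90,np.linalg.norm(d))
p=ray(s,f([[672,145],[733,151],[727,214],[665,208]]),.07);print("pad",p.mean(0))
w=ray(s,f([[500,70],[484,210]]),.095);print("plate top",w)
m=s["image"];print("mug",ray(s,[[453,258]],.09))
# side check
s2=pickle.load(open("pics/side0.pkl","rb"));g=lambda p:(np.array(p)+.5)/3-.5+[230,175]
print("side bar",ray(s2,g([[358,212],[392,248],[494,224],[458,192]]),.08))
print("side padtop",ray(s2,g([[478,325],[525,302],[556,325],[508,350]]),.07).mean(0))
print("side hb top",ray(s2,g([[28,45],[148,40]]),.16), ray(s2,g([[45,200],[155,188]]),0))
print("side base",ray(s2,g([[463,430],[592,392]]),.006))
E
```

```text
hb [[0.4341475990351495, 0.34366220990046], [0.5319009828844203, 0.30593161208921016], [0.5205261147675959, 0.2779459035937522], [0.42289393186466145, 0.3158251496219128]] [0.4774 0.3108 0.16  ]
[0.1048 0.0302 0.1047] [ -21.1055 -112.1194  158.7948]
pad [[0.5679632053486986, -0.13215752251069957], [0.6133153379612132, -0.13968567297861237], [0.6069934097683277, -0.1780791117519147], [0.5616950884632437, -0.17047400867554993]] [ 0.5875 -0.1551  0.07  ]
[0.046  0.0389 0.0459] [ -9.4248 -99.3505 170.4695]
hb corners [[0.5324 0.3063 0.16  ]
 [0.521  0.2751 0.16  ]
 [0.4213 0.3122 0.16  ]
 [0.4326 0.3434 0.16  ]]
bar [[ 0.654  -0.0585  0.08  ]
 [ 0.5606 -0.0439  0.08  ]] [ 0.6073 -0.0512  0.08  ]
base [[ 0.6418 -0.1965  0.006 ]
 [ 0.5262 -0.1769  0.006 ]
 [ 0.5794  0.1308  0.006 ]]
rack x dir ang -9.610748315941446 0.11722368832481025
rack y ang-90 -9.805489142440607 0.3122867262531272
pad [ 0.5867 -0.1557  0.07  ]
plate top [[0.6677 0.002  0.095 ]
 [0.5584 0.0137 0.095 ]]
mug [[ 0.4485 -0.3025  0.09  ]]
side bar [[ 0.573   0.0203  0.08  ]
 [ 0.5615 -0.0405  0.08  ]
 [ 0.6537 -0.0573  0.08  ]
 [ 0.6636  0.0003  0.08  ]]
side padtop [ 0.5817 -0.1664  0.07  ]
side hb top [[0.4212 0.3155 0.16  ]
 [0.516  0.2646 0.16  ]] [[0.4233 0.3143 0.    ]
 [0.5221 0.2763 0.    ]]
side base [[ 0.524  -0.1798  0.006 ]
 [ 0.6361 -0.2004  0.006 ]]
```

```bash
cat > st.py <<'E'
from plant import r
from h import *
from scipy.spatial.transform import Rotation as Ro
np.set_printoptions(precision=4,suppress=True)
O=np.array([.614,.002]);a=np.radians(-9.6);X=np.array([np.cos(a),np.sin(a)]);Y=np.array([-X[1],X[0]])
W=lambda x,y:O+x*X+y*Y
s=r.get_state();M=Ro.from_quat(s["eef_rot"]).as_matrix()
t=s["tool_pos"];print("t",s["clock"],"tcp",t,"rack",(t[:2]-O)@np.c_[X,Y],"jaw deg",np.degrees(np.arctan2(M[1,2],M[0,2])),"toolx",M[:,0],"F",s["contact_force"],"op",s["opening"],"q7",s["q"])
E
python3 - <<'E'
from st import *
for n,y in(("dip",-.020),("end",-.100),("hbplace",-.017),("pad",-.16)):print(n,W(0,y),((W(0,y)-t[:2])*100))
E
```

```text
t 0.1 tcp [0.1833 0.597  0.252 ] rack [-0.5239  0.5148] jaw deg 72.94454273523176 toolx [-0.0004 -0.0016 -1.    ] F [ 0.1704 -1.2661  0.3798] op 0.9969924992840429 q7 [-1.2392  0.6899 -0.1945  1.5662  0.1573  0.9025 -0.2151]
dip [ 0.6107 -0.0177] [ 42.7401 -61.468 ]
end [ 0.5973 -0.0966] [ 41.406  -69.3559]
hbplace [ 0.6112 -0.0148] [ 42.7902 -61.1722]
pad [ 0.5873 -0.1558] [ 40.4054 -75.2719]
```

>>> apply_moves([
  [1, -1.5, 0],
  [3, -4.5, 0],
  [5.5, -8, 0],
  [8, -11.5, 0],
  [10.5, -15, 0],
  [13, -18.5, 0],
  [15.5, -22, 0],
  [18, -25.5, 0],
], roll=[-2, -6, -10, -14, -18, -22, -26, -30], gripper=[0, 0, 0, 0, 0, 0, 0, 0], newtons=30)

```text
clock: 0.77
tool_pos: [0.3593, 0.3472, 0.2526]
eef_rot: [-0.258, 0.659, 0.258, 0.658]
contact_force: [-0.3, 0.5, -0.8]
opening: 0.419
```

>>> apply_moves([
  [2.2, -3.2, 0],
  [4.4, -6.4, 0],
  [6.6, -9.6, 0],
  [8.8, -12.8, 0],
  [11, -16, 0],
  [13.2, -19.2, 0],
  [15.4, -22.4, 0],
  [17.6, -25.6, 0],
], roll=[-4, -9, -14, -19, -24, -29, -33, -36], gripper=[0, 0, 0, 0, 0, 0, 0, 0])

```text
clock: 1.43
tool_pos: [0.5352, 0.0913, 0.2525]
eef_rot: [-0.042, 0.706, 0.042, 0.706]
contact_force: [1.3, 1.1, 0.0]
opening: 0.004
```

```bash
python3 -c "
from st import *
print((W(0,-.021)-t[:2])*100)"
```

```text
t 1.4333 tcp [0.5352 0.0913 0.2525] rack [-0.0926  0.075 ] jaw deg 6.750763322999199 toolx [-0.0006 -0.0001 -1.    ] F [1.2908 1.0917 0.0202] op 0.003977676691106334 q7 [-0.2965  0.5802  0.0691  1.8229 -0.0562  0.741  -0.0793]
[  7.5296 -11.0051]
```

>>> apply_moves([
  [2, -3, 0],
  [4, -6, -1],
  [6, -9, -3],
  [7.2, -10.6, -5],
  [7.2, -10.6, -8],
  [7.2, -10.6, -10],
  [7.2, -10.6, -11],
  [7.2, -10.6, -11],
], roll=[-4, -8, -12, -16.5, -16.5, -16.5, -16.5, -16.5], gripper=[0, 0, 0, 0, 0, 0, 0, 0])

```text
clock: 2.1
tool_pos: [0.6048, -0.0126, 0.1402]
eef_rot: [0.059, 0.707, -0.059, 0.703]
contact_force: [-0.2, 0.4, 0.0]
opening: 0.006
```

```bash
python3 - <<'E'
from st import *
print((W(0,-.021)-t[:2])*100)
from plant import cams
a=cams.snapshot("side");b=cams.snapshot("top")
A=cv2.resize(a["image"][140:340,290:490],(500,500),interpolation=cv2.INTER_CUBIC)
cv2.imwrite("pics/d1.png",A[:,:,::-1])
E
```

```text
t 2.1 tcp [ 0.6048 -0.0126  0.1402] rack [-0.0066 -0.0159] jaw deg -9.540946805847723 toolx [-0.0053  0.0002 -1.    ] F [-0.1694  0.397   0.0484] op 0.006138613417246493 q7 [-0.1161  0.8147  0.1088  1.7276 -0.1387  0.612  -0.0937]
[ 0.568  -0.6115]
```

View pics/d1.png

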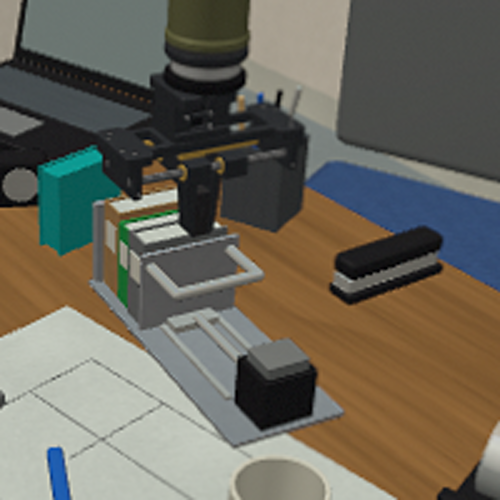

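The shut fingers hang above the plate at crop (195,230), jaw along the bar, with about 5 mm still to go toward -y. I correct this before dipping.

>>> apply_moves([
  [0, 0, 0],
  [0, 0, 0],
  [0, 0, 0],
  [0, 0, 0],
  [0, 0, 0],
  [0, 0, 0],
  [0, 0, 0],
  [0, 0, 0],
], roll=[0, 0, 0, 0, 0, 0, 0, 0], gripper=[0, 0, 0, 0, 0, 0, 0, 0])

```text
clock: 2.87
tool_pos: [0.6066, -0.0129, 0.1427]
eef_rot: [0.059, 0.705, -0.059, 0.705]
contact_force: [0.6, -0.8, 0.5]
opening: 0.003
```

```bash
python3 -c "
from st import *
print((W(0,-.021)-t[:2])*100)"
```

```text
t 2.8667 tcp [ 0.6066 -0.0129  0.1427] rack [-0.0048 -0.0159] jaw deg -9.564001667240058 toolx [ 0.  0. -1.] F [ 0.5813 -0.805   0.4772] op 0.0029422869349757163 q7 [-0.1162  0.8112  0.1098  1.7257 -0.1387  0.6121 -0.0937]
[ 0.3851 -0.5786]
```

>>> apply_moves([
  [0.4, -0.5, 0],
  [0.4, -0.5, 0],
  [0.4, -0.5, -1.5],
  [0.4, -0.5, -3],
  [0.4, -0.5, -4.5],
  [0.4, -0.5, -6],
  [0.4, -0.5, -7.5],
  [0.4, -0.5, -7.5],
], roll=[0, 0, 0, 0, 0, 0, 0, 0], gripper=[0, 0, 0, 0, 0, 0, 0, 0])

```text
clock: 3.53
tool_pos: [0.6089, -0.0181, 0.0651]
eef_rot: [0.059, 0.706, -0.059, 0.703]
contact_force: [-0.3, 0.8, -0.9]
opening: 0.002
```

>>> apply_moves([
  [-0.2, -1, 0],
  [-0.3, -2, 0],
  [-0.5, -3, 0],
  [-0.7, -4, 0],
  [-0.85, -5, 0],
  [-1, -6, 0],
  [-1, -6, 0],
  [-1, -6, 0],
], roll=[0, 0, 0, 0, 0, 0, 0, 0], gripper=[0, 0, 0, 0, 0, 0, 0, 0])

```text
clock: 4.2
tool_pos: [0.6004, -0.0768, 0.0682]
eef_rot: [0.06, 0.705, -0.058, 0.704]
contact_force: [0.2, 5.9, -4.6]
opening: 0.006
```

```bash
python3 -c "
from st import *
print((W(0,-.1)-t[:2])*100)"
```

```text
t 4.2 tcp [ 0.6004 -0.0768  0.0682] rack [-0.0003 -0.08  ] jaw deg -9.553612674577087 toolx [-0.0002  0.003  -1.    ] F [ 0.1677  5.9448 -4.6111] op 0.006373280468088258 q7 [ 0.0157  0.923   0.0659  1.756  -0.1235  0.4671 -0.0008]
[-0.3033 -1.9782]
```

>>> apply_moves([
  [-0.1, -0.5, 0],
  [-0.2, -1, 0],
  [-0.25, -1.4, 0],
  [-0.3, -1.7, 0],
  [-0.3, -1.9, 0],
  [-0.35, -2.1, 0],
  [-0.35, -2.1, 0],
  [-0.35, -2.1, 0],
], roll=[0, 0, 0, 0, 0, 0, 0, 0], gripper=[0, 0, 0, 0, 0, 0, 0, 0])

```text
clock: 4.87
tool_pos: [0.5974, -0.0939, 0.0682]
eef_rot: [0.06, 0.705, -0.055, 0.705]
contact_force: [0.5, 10.3, -3.3]
opening: 0.005
```

```bash
python3 -c "
from st import *"
```

```text
t 4.8667 tcp [ 0.5974 -0.0939  0.0682] rack [-0.0004 -0.0973] jaw deg -9.386555288175659 toolx [ 0.      0.0071 -1.    ] F [ 0.5233 10.3227 -3.2843] op 0.005386102609280209 q7 [ 0.0518  0.9222  0.0563  1.757  -0.1158  0.4665  0.0255]
```

>>> apply_moves([
  [0, -0.1, 0],
  [0, -0.2, 0],
  [-0.1, -0.3, 0],
  [-0.1, -0.4, 0],
  [-0.1, -0.5, 0],
  [-0.1, -0.6, 0],
  [-0.1, -0.6, 0],
  [-0.1, -0.6, 0],
], roll=[0, 0, 0, 0, 0, 0, 0, 0], gripper=[0, 0, 0, 0, 0, 0, 0, 0])

```text
clock: 5.53
tool_pos: [0.5973, -0.0942, 0.0682]
eef_rot: [0.061, 0.705, -0.052, 0.705]
contact_force: [0.9, 19.9, -2.6]
opening: 0.005
```

```bash
python3 -c "
from st import *"
```

```text
t 5.5333 tcp [ 0.5973 -0.0942  0.0682] rack [-0.0005 -0.0976] jaw deg -9.160615219193842 toolx [ 0.0007  0.0138 -0.9999] F [ 0.9386 19.9206 -2.5705] op 0.004757325883774872 q7 [ 0.0604  0.9219  0.048   1.7565 -0.1158  0.467   0.033 ]
```

It is at the hard stop: the position is fixed and the force has risen to 20 N. I ease back, then lift out.

>>> apply_moves([
  [0, 0.4, 0],
  [0.1, 0.8, 0],
  [0.2, 1.2, 0],
  [0.3, 1.8, 0],
  [0.3, 2.3, 0],
  [0.3, 2.3, 0],
  [0.3, 2.3, 1.5],
  [0.3, 2.3, 4],
], roll=[0, 0, 0, 0, 0, 0, 0, 0], gripper=[0, 0, 0, 0, 0, 0, 0, 0])

```text
clock: 6.2
tool_pos: [0.5976, -0.0834, 0.1067]
eef_rot: [0.059, 0.706, -0.06, 0.703]
contact_force: [0.0, -0.6, -1.4]
opening: 0.005
```

>>> apply_moves([
  [0, 0, 3],
  [0, 0, 6],
  [0, 0, 9],
  [0, 0, 12],
  [-1, 3, 14],
  [-2, 6, 14],
  [-3, 9, 14],
  [-4, 12, 14],
], roll=[0, 0, 0, 0, 4, 8, 14, 21], gripper=[0, 0, 0, 0, 0, 2, 5, 7])

```text
clock: 6.87
tool_pos: [0.5593, 0.0375, 0.2491]
eef_rot: [-0.072, 0.702, 0.071, 0.705]
contact_force: [0.4, 0.6, 0.3]
opening: 0.207
```

```bash
python3 - <<'E'
from st import *
from plant import cams
import pickle
o=[]
for n in("side","top"):
    a=cams.snapshot(n);pickle.dump(a,open(f"pics/{n}1.pkl","wb"));o.append(a["image"])
A=cv2.resize(o[0][180:330,240:440],(520,390),interpolation=cv2.INTER_CUBIC)
B=cv2.resize(o[1][150:290,150:410],(800-280,280),interpolation=cv2.INTER_CUBIC)
cv2.imwrite("pics/d2.png",np.vstack([A,B])[:600,:,::-1])
E
```

```text
t 6.8667 tcp [0.5593 0.0375 0.2491] rack [-0.0598  0.0258] jaw deg 11.581546112137778 toolx [ 0.0031 -0.0013 -1.    ] F [0.3815 0.5762 0.3228] op 0.20724879245123026 q7 [-0.1642  0.6041  0.0233  1.7773 -0.0166  0.7576  0.0691]
```

View pics/d2.png

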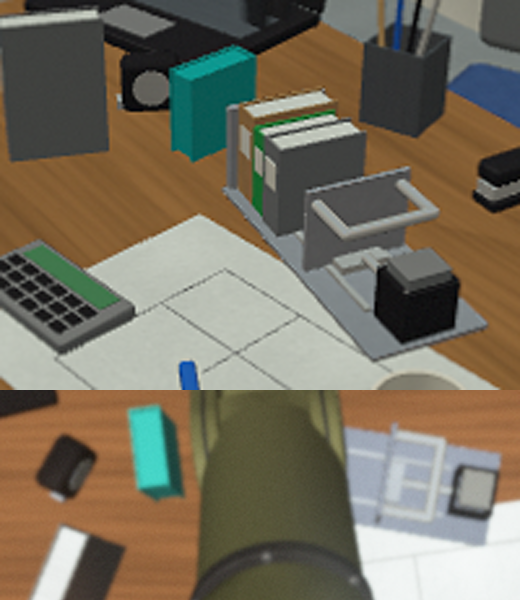

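The slide is caught: the plate at side crop (355,215) stands clear of the small books, which are upright. Next is the handbook.

>>> apply_moves([
  [-1, 3, 0],
  [-2, 6.5, 0],
  [-3, 10, 0],
  [-4, 13.5, 0],
  [-5, 17, 0],
  [-6.5, 21, 0],
  [-7.5, 25, 0],
  [-8.2, 27.2, 0],
], roll=[7, 14, 21, 28, 35, 42, 49, 56], gripper=[8.6, 8.6, 8.6, 8.6, 8.6, 8.6, 8.6, 8.6])

```text
clock: 7.63
tool_pos: [0.4766, 0.314, 0.2485]
eef_rot: [-0.394, 0.586, 0.395, 0.588]
contact_force: [0.9, 0.4, 0.5]
opening: 0.903
```

>>> apply_moves([
  [0, 0, 0],
  [0, 0, 0],
  [0, 0, 0],
  [0, 0, 0],
  [0, 0, 0],
  [0, 0, 0],
  [0, 0, 0],
  [0, 0, 0],
], roll=[1, 1, 1, 1, 1, 1, 1, 1], gripper=[8.6, 8.6, 8.6, 8.6, 8.6, 8.6, 8.6, 8.6])

```text
clock: 8.3
tool_pos: [0.4774, 0.3096, 0.2478]
eef_rot: [-0.397, 0.585, 0.397, 0.585]
contact_force: [-0.7, -0.7, 0.2]
opening: 0.973
```

```bash
python3 - <<'E'
from st import *
print((np.array([.4773,.3100])-t[:2])*100)
E
```

```text
t 8.3 tcp [0.4774 0.3096 0.2478] rack [-0.1859  0.2805] jaw deg 68.37677358742013 toolx [ 0.0002 -0.0001 -1.    ] F [-0.6857 -0.743   0.1847] op 0.9730244633195402 q7 [-0.5144  0.6237 -0.2375  1.7424  0.1933  0.7982  0.3492]
[-0.0137  0.0415]
```

Centred. I descend 11.3 cm and grip.

>>> apply_moves([
  [0, 0, -2],
  [0, 0, -4],
  [0, 0, -6],
  [0, 0, -8],
  [0, 0, -10],
  [0, 0, -11.3],
  [0, 0, -11.3],
  [0, 0, -11.3],
], roll=[0, 0, 0, 0, 0, 0, 0, 0], gripper=[8.6, 8.6, 8.6, 8.6, 8.6, 8.6, 8.6, 8.6])

```text
clock: 8.97
tool_pos: [0.477, 0.3099, 0.1344]
eef_rot: [-0.398, 0.585, 0.398, 0.584]
contact_force: [-0.3, 1.3, 0.3]
opening: 0.975
```

>>> apply_moves([
  [0, 0, 0],
  [0, 0, 0],
  [0, 0, 0],
  [0, 0, 0],
  [0, 0, 0],
  [0, 0, 0],
  [0, 0, 0],
  [0, 0, 0],
], roll=[0, 0, 0, 0, 0, 0, 0, 0], gripper=[5, 4, 3.2, 3, 3, 3, 3, 3], newtons=30)

```text
clock: 9.63
tool_pos: [0.4774, 0.3104, 0.1349]
eef_rot: [-0.398, 0.584, 0.398, 0.585]
contact_force: [0.6, 1.9, -0.3]
opening: 0.396
```

```bash
python3 - <<'E'
from st import *
E
```

```text
t 9.6333 tcp [0.4774 0.3104 0.1349] rack [-0.1861  0.2813] jaw deg 68.44318322911371 toolx [ 0.0006  0.0008 -1.    ] F [ 0.6416  1.92   -0.2942] op 0.3962436785203156 q7 [-0.5485  0.7844 -0.1856  1.8371  0.2549  0.5422  0.2944]
```

>>> apply_moves([
  [0, 0, 1],
  [0, 0, 3],
  [0, 0, 5],
  [0, 0, 7],
  [0, 0, 9],
  [0, 0, 11],
  [0, 0, 13],
  [0, 0, 13.5],
], roll=[0, 0, 0, 0, 0, 0, 0, 0], gripper=[2.8, 2.8, 2.8, 2.8, 2.8, 2.8, 2.8, 2.8], newtons=40)

```text
clock: 10.3
tool_pos: [0.4779, 0.3106, 0.2727]
eef_rot: [-0.398, 0.583, 0.398, 0.586]
contact_force: [0.5, 0.3, -4.8]
opening: 0.383
```

>>> apply_moves([
  [0.4, -1, 0],
  [1.2, -3, 0],
  [2.2, -5.5, 0],
  [3.3, -8, 0],
  [4.3, -10.5, 0],
  [5.3, -13, 0],
  [6.3, -15.5, 0],
  [7.3, -18, 0],
], roll=[1, 2, 3, 4, 5, 6, 7, 8], gripper=[2.8, 2.8, 2.8, 2.8, 2.8, 2.8, 2.8, 2.8])

```text
clock: 10.97
tool_pos: [0.5496, 0.1283, 0.2687]
eef_rot: [-0.437, 0.556, 0.438, 0.554]
contact_force: [1.0, 1.4, -4.3]
opening: 0.382
```

>>> apply_moves([
  [1, -2.5, 0],
  [2, -5, 0],
  [3, -7.5, 0],
  [4, -10, 0],
  [5, -12, 0],
  [5.6, -13.5, 0],
  [6, -14.4, 0],
  [6, -14.4, 0],
], roll=[1, 2, 3, 4, 4, 4, 4, 4], gripper=[2.8, 2.8, 2.8, 2.8, 2.8, 2.8, 2.8, 2.8])

```text
clock: 11.63
tool_pos: [0.6101, -0.0172, 0.2686]
eef_rot: [-0.456, 0.542, 0.455, 0.54]
contact_force: [0.1, -0.4, -4.0]
opening: 0.387
```

>>> apply_moves([
  [0, 0, 0],
  [0, 0, 0],
  [0, 0, 0],
  [0, 0, 0],
  [0, 0, 0],
  [0, 0, 0],
  [0, 0, 0],
  [0, 0, 0],
], roll=[0, 0, 0, 0, 0, 0, 0, 0], gripper=[2.8, 2.8, 2.8, 2.8, 2.8, 2.8, 2.8, 2.8])

```text
clock: 12.3
tool_pos: [0.6102, -0.0138, 0.2698]
eef_rot: [-0.457, 0.54, 0.457, 0.54]
contact_force: [-0.6, -0.6, -3.7]
opening: 0.386
```

```bash
python3 - <<'E'
from st import *
print((W(0,-.017)-t[:2])*100)
from plant import cams
A=cams.snapshot("side")["image"][80:330,240:460]
cv2.imwrite("pics/d3.png",cv2.resize(A,(520,590),interpolation=cv2.INTER_CUBIC)[:,:,::-1])
E
```

```text
t 12.3 tcp [ 0.6102 -0.0138  0.2698] rack [-0.0012 -0.0162] jaw deg 80.44736769430435 toolx [ 0.0001  0.0001 -1.    ] F [-0.6447 -0.5708 -3.6572] op 0.38623499224022656 q7 [ 0.1334  0.6604 -0.331   1.5878  0.2502  0.9353  1.122 ]
[ 0.1012 -0.096 ]
```

View pics/d3.png

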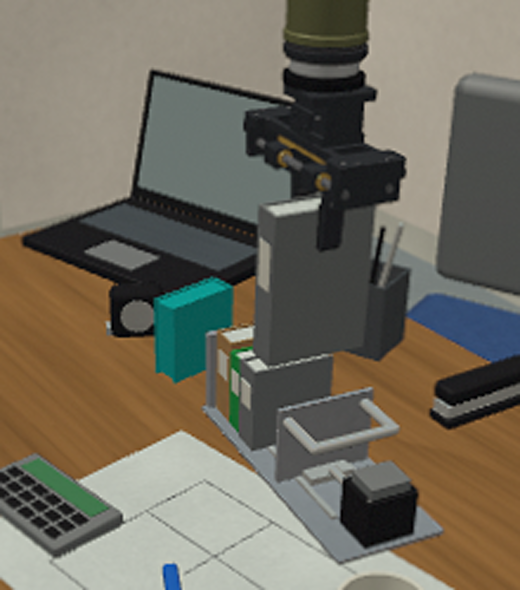

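The handbook hangs upright above the gap between the small books and the plate. I lower it.

>>> apply_moves([
  [0.1, -0.1, 0],
  [0.1, -0.1, -1],
  [0.1, -0.1, -2.5],
  [0.1, -0.1, -4],
  [0.1, -0.1, -5.5],
  [0.1, -0.1, -7],
  [0.1, -0.1, -8],
  [0.1, -0.1, -8],
], roll=[0, 0, 0, 0, 0, 0, 0, 0], gripper=[2.8, 2.8, 2.8, 2.8, 2.8, 2.8, 2.8, 2.8])

```text
clock: 13.02
tool_pos: [0.6095, -0.0152, 0.187]
eef_rot: [-0.456, 0.541, 0.458, 0.538]
contact_force: [0.4, 0.1, -3.8]
opening: 0.382
```

>>> apply_moves([
  [0, 0, -0.7],
  [0, 0, -1.5],
  [0, 0, -2.3],
  [0, 0, -3.1],
  [0, 0, -3.8],
  [0, 0, -4.3],
  [0, 0, -4.6],
  [0, 0, -4.6],
], roll=[0, 0, 0, 0, 0, 0, 0, 0], gripper=[2.8, 2.8, 2.8, 2.8, 2.8, 2.8, 2.8, 2.8])

```text
clock: 13.68
tool_pos: [0.6108, -0.0149, 0.143]
eef_rot: [-0.456, 0.54, 0.457, 0.54]
contact_force: [-0.8, 0.1, -4.5]
opening: 0.385
```

```bash
python3 - <<'E'
from st import *
E
```

```text
t 13.6833 tcp [ 0.6108 -0.0149  0.143 ] rack [-0.0003 -0.0172] jaw deg 80.44401358296517 toolx [-0.0012  0.     -1.    ] F [-0.8384  0.0797 -4.4799] op 0.38502901763006653 q7 [ 0.1027  0.8204 -0.2748  1.6988  0.3256  0.6689  1.0576]
```

>>> apply_moves([
  [0, 0, -0.1],
  [0, 0, -0.2],
  [0, 0, -0.2],
  [0, 0, -0.2],
  [0, 0, -0.3],
  [0, 0, -0.3],
  [0, 0, -0.3],
  [0, 0, -0.3],
], roll=[0, 0, 0, 0, 0, 0, 0, 0], gripper=[2.8, 2.8, 2.8, 2.8, 2.8, 2.8, 2.8, 2.8])

```text
clock: 14.35
tool_pos: [0.6114, -0.0149, 0.1409]
eef_rot: [-0.457, 0.54, 0.456, 0.54]
contact_force: [1.2, 0.1, -3.0]
opening: 0.381
```

```bash
python3 - <<'E'
from st import *
from plant import cams
A=cams.snapshot("side")["image"][100:330,240:460]
cv2.imwrite("pics/d4.png",cv2.resize(A,(560,586),interpolation=cv2.INTER_CUBIC)[:,:,::-1])
E
```

```text
t 14.35 tcp [ 0.6114 -0.0149  0.1409] rack [ 0.0003 -0.0171] jaw deg 80.43506883432059 toolx [ 0.0005  0.0001 -1.    ] F [ 1.2354  0.1045 -3.0451] op 0.38146413644256666 q7 [ 0.1019  0.8233 -0.2734  1.6997  0.3273  0.6631  1.0561]
```

View pics/d4.png

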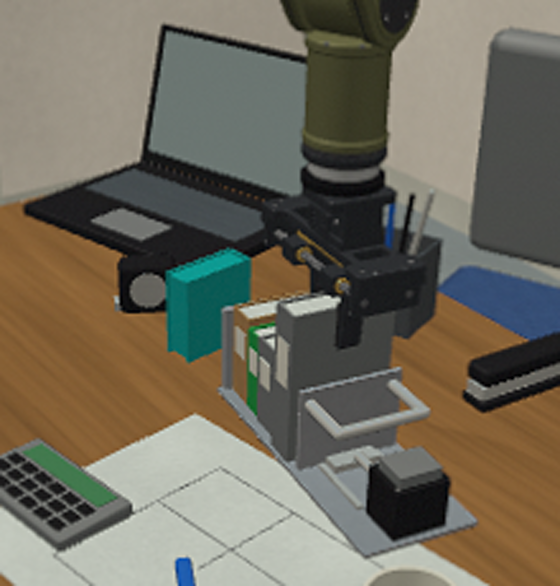

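The handbook sits in the gap, just reaching the base. I press down another 2 mm, then release slowly.

>>> apply_moves([
  [0, 0, -0.1],
  [0, 0, -0.2],
  [0, 0, -0.2],
  [0, 0, -0.2],
  [0, 0, -0.2],
  [0, 0, -0.2],
  [0, 0, -0.2],
  [0, 0, -0.2],
], roll=[0, 0, 0, 0, 0, 0, 0, 0], gripper=[2.8, 2.8, 2.8, 2.8, 2.8, 2.8, 2.8, 2.8])

```text
clock: 15.07
tool_pos: [0.6116, -0.0147, 0.1408]
eef_rot: [-0.457, 0.54, 0.456, 0.54]
contact_force: [-2.7, 0.5, 11.3]
opening: 0.381
```

>>> apply_moves([
  [0, 0, 0.1],
  [0, 0, 0.15],
  [0, 0, 0.15],
  [0, 0, 0.15],
  [0, 0, 0.15],
  [0, 0, 0.15],
  [0, 0, 0.15],
  [0, 0, 0.15],
], roll=[0, 0, 0, 0, 0, 0, 0, 0], gripper=[2.8, 3.4, 3.6, 4, 4.4, 5, 5.5, 6])

```text
clock: 15.73
tool_pos: [0.6112, -0.015, 0.1402]
eef_rot: [-0.457, 0.54, 0.457, 0.54]
contact_force: [0.4, 0.3, -0.7]
opening: 0.665
```

>>> apply_moves([
  [0, 0, 0],
  [0, 0, 1],
  [0, 0, 3],
  [0, 0, 5],
  [0, 0, 7],
  [0, 0, 9],
  [0, 0, 10],
  [0, 0, 10],
], roll=[0, 0, 0, 0, 0, 0, 0, 0], gripper=[6, 6, 6, 6, 6, 6, 6, 6])

```text
clock: 16.4
tool_pos: [0.6127, -0.0147, 0.2432]
eef_rot: [-0.458, 0.538, 0.455, 0.542]
contact_force: [-0.0, 0.5, 0.7]
opening: 0.682
```

```bash
python3 - <<'E'
from st import *
from plant import cams
A=cams.snapshot("side")["image"][170:330,300:460]
print((W(0,-.16)-t[:2])*100)
cv2.imwrite("pics/d5.png",cv2.resize(A,(500,500),interpolation=cv2.INTER_CUBIC)[:,:,::-1])
E
```

```text
t 16.4 tcp [ 0.6127 -0.0147  0.2432] rack [ 0.0015 -0.0167] jaw deg 80.42806239514127 toolx [ 0.0054  0.0004 -1.    ] F [-0.0458  0.5185  0.6795] op 0.6816180438356158 q7 [ 0.1302  0.6915 -0.3228  1.6156  0.2676  0.8727  1.1085]
[ -2.5385 -14.1058]
```

View pics/d5.png

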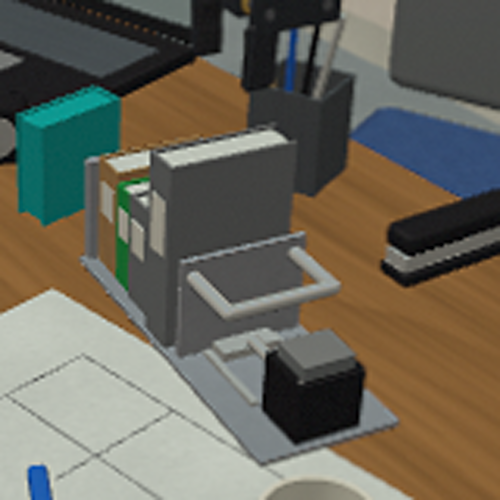

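The handbook stands upright by itself in the gap, and the slide is still out. Next I press the pad at side crop (318,350), with the fingers shut.

>>> apply_moves([
  [-0.4, -2, 0],
  [-0.9, -5, 0],
  [-1.4, -8, 0],
  [-1.9, -11, 0],
  [-2.4, -14.1, 0],
  [-2.4, -14.1, -3],
  [-2.4, -14.1, -6],
  [-2.4, -14.1, -9],
], roll=[0, 0, 0, 0, 0, 0, 0, 0], gripper=[6, 4, 2, 0, 0, 0, 0, 0])

```text
clock: 17.12
tool_pos: [0.5862, -0.1569, 0.1482]
eef_rot: [-0.456, 0.541, 0.456, 0.54]
contact_force: [0.6, 0.3, 0.4]
opening: 0.174
```

>>> apply_moves([
  [0, 0, 0],
  [0, 0, 0],
  [0, 0, -3],
  [0, 0, -4.5],
  [0, 0, -5.5],
  [0, 0, -5.5],
  [0, 0, -5.5],
  [0, 0, -5.5],
], roll=[0, 0, 0, 0, 0, 0, 0, 0], gripper=[0, 0, 0, 0, 0, 0, 0, 0])

```text
clock: 17.78
tool_pos: [0.5883, -0.156, 0.0968]
eef_rot: [-0.457, 0.539, 0.456, 0.541]
contact_force: [-0.1, 0.4, 0.1]
opening: 0.002
```

```bash
python3 - <<'E'
from st import *
print((W(0,-.16)-t[:2])*100)
E
```

```text
t 17.7833 tcp [ 0.5883 -0.156   0.0968] rack [ 0.001  -0.1601] jaw deg 80.43933715483166 toolx [ 0.0027 -0.0003 -1.    ] F [-0.1331  0.4098  0.0967] op 0.0017924372690359947 q7 [ 0.3283  0.885  -0.2585  1.731   0.3741  0.5716  1.248 ]
[-0.1009  0.0229]
```

>>> apply_moves([
  [0, 0, -0.6],
  [0, 0, -1.2],
  [0, 0, -1.7],
  [0, 0, -2.1],
  [0, 0, -2.4],
  [0, 0, -2.6],
  [0, 0, -2.7],
  [0, 0, -2.7],
], roll=[0, 0, 0, 0, 0, 0, 0, 0], gripper=[0, 0, 0, 0, 0, 0, 0, 0])

```text
clock: 18.45
tool_pos: [0.5882, -0.1564, 0.0722]
eef_rot: [-0.458, 0.54, 0.455, 0.54]
contact_force: [-5.7, 0.5, 31.3]
opening: 0.002
```

```bash
python3 - <<'E'
from st import *
from plant import cams
import pickle
a=cams.snapshot("side");pickle.dump(a,open("pics/side2.pkl","wb"))
A=a["image"][170:330,300:460]
cv2.imwrite("pics/d6.png",cv2.resize(A,(500,500),interpolation=cv2.INTER_CUBIC)[:,:,::-1])
E
```

```text
t 18.45 tcp [ 0.5882 -0.1564  0.0722] rack [ 0.001  -0.1605] jaw deg 80.41621153669387 toolx [ 0.0028 -0.0019 -1.    ] F [-5.6645  0.4677 31.2564] op 0.0015222502899811504 q7 [ 0.3174  0.922  -0.2392  1.7386  0.3894  0.5249  1.234 ]
```

View pics/d6.png

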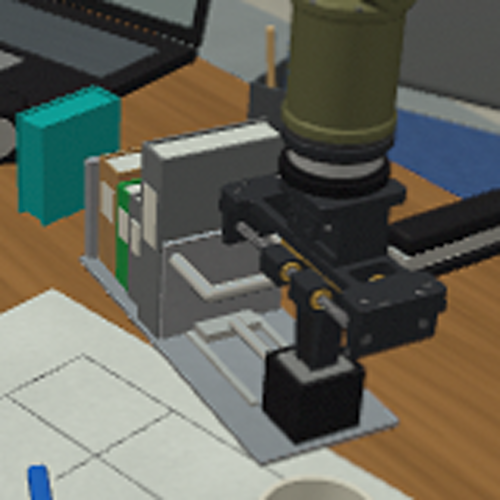

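The pad is fully down (31 N), and the slide has run in and pushed the handbook against the small books. I lift straight off and move away.

>>> apply_moves([
  [0, 0, 0.5],
  [0, 0, 1.2],
  [0, 0, 2.2],
  [0, 0, 4],
  [0, 0, 7],
  [0, 0, 10],
  [0, 0, 13],
  [0, 0, 16],
], roll=[0, 0, 0, 0, 0, 0, 0, 0], gripper=[0, 0, 0, 0, 0, 0, 0, 0])

```text
clock: 19.17
tool_pos: [0.586, -0.1557, 0.2291]
eef_rot: [-0.456, 0.54, 0.457, 0.539]
contact_force: [0.9, -0.5, 0.7]
opening: 0.006
```

>>> apply_moves([
  [-1, -3, 0],
  [-2, -6, 0],
  [-4, -9, 0],
  [-6, -12, 0],
  [-8, -15, 0],
  [-10, -18, 0],
  [-10, -20, 0],
  [-10, -20, 0],
], roll=[0, 0, 0, 0, 0, 0, 0, 0], gripper=[0, 0, 0, 0, 0, 0, 0, 0])

```text
clock: 19.83
tool_pos: [0.4834, -0.3622, 0.2275]
eef_rot: [-0.454, 0.544, 0.454, 0.54]
contact_force: [0.6, 0.5, -0.5]
opening: 0.004
```

```bash
python3 - <<'E'
from st import *
from plant import cams
A=cams.snapshot("side")["image"][180:330,310:460];b=cams.snapshot("top");B=b["image"][150:240,250:410]
A=cv2.resize(A,(300,300),interpolation=cv2.INTER_CUBIC);B=cv2.resize(B,(480,270),interpolation=cv2.INTER_CUBIC)
c=np.zeros((300,780,3),np.uint8);c[:,:300]=A;c[:270,300:]=B
cv2.imwrite("pics/d7.png",c[:,:,::-1])
m=(b["image"].min(2)>150).astype(np.uint8);k=np.zeros_like(m);k[150:235,250:345]=m[150:235,250:345]
for q in cv2.findContours(k,cv2.RETR_EXTERNAL,cv2.CHAIN_APPROX_NONE)[0]:
    if cv2.contourArea(q)>200:
        P=ray(b,cv2.boxPoints(cv2.minAreaRect(q)),.166);e=P[1:]-P[:-1]
        print((P.mean(0)[:2]-O)@np.c_[X,Y],np.linalg.norm(e,axis=1),np.degrees(np.arctan2(e[:,1],e[:,0])))
E
```

```text
t 19.8333 tcp [ 0.4834 -0.3622  0.2275] rack [-0.068  -0.3809] jaw deg 79.92111791571159 toolx [-0.0034 -0.0029 -1.    ] F [ 0.643   0.4715 -0.5158] op 0.0038837856053277105 q7 [ 0.7682  0.7058 -0.36    1.6522  0.3167  0.8431  1.669 ]
[-0.0482  0.0111] [0.1386 0.1432 0.1375] [ -89.757  -179.8098   90.3108]
[-0.0084  0.0872] [0.0847 0.0307 0.0847] [  -9.5676 -100.1385  170.3419]
[-0.0022  0.024 ] [0.108  0.086  0.1079] [  -9.4952 -100.003   170.2527]
```

View pics/d7.png

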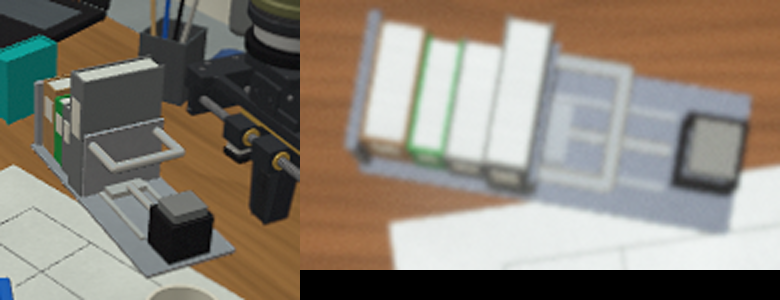

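The handbook stands in line in the row (edges at -9.5°, rack -9.6°), the plate is against it and the pad is up. I hand the job in.

```bash
python3 -c "
from plant import r
print(r.finish_job())"
```

```text
the job is handed in; nothing more can be done
None
```

The job is handed in at about 20 s of the 64 s allowed; the simulator gave no verdict.

- **Slide:** I hooked the handle and pulled to the hard stop, where the force rose to 20 N. After I lifted off, the picture showed the sliding end staying out.
- **Handbook:** I took the grey one and stood it in the gap at about rack y = -17 mm. It stood upright by itself after I let go.
- **Catch pad:** I pressed it fully down, with 31 N on the fingertips. The sliding end ran in against the handbook.

**Last checks:** The final pictures show the handbook and the three small books upright, the sliding end's plate against the handbook, the pad up and the gripper clear. The long edges of the white patch that takes in the handbook's top lie within about 0.1° of the rack's direction. That patch merged with the neighbouring books, so I got no separate position for the handbook.

**Not measured:** I did not measure the clamp force or the final slide value; I only saw the plate against the handbook. I never moved near the mug at its height, but I did not measure it again at the end.

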